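# Fetch the sample pot out of the deep well with the bayonet picker

## Robot

A 6-joint arm with a two-finger parallel gripper is mounted at the origin on a cart in front of the work surface, level with it; the furniture and walls round the work are solid. World frame = base frame: x ahead of the robot, y to its left, z up, the work surface at z = 0. Lengths are in m, angles in rad, forces in N, time in s.
With the tool pointing down it reaches from about 0.425 to 0.95 m from the base axis. Payload 3.5 kg.
Tool frame: the origin (TCP) lies between the finger pads, 19 mm behind the fingertips; this is the grasp point; z points along the fingers, y is the line along which they close (so a half turn about z gives the same grasp; the last joint's range is limited). The gripper opens to 85 mm and grips with 20 to 120 N. Pads are 22 mm wide; open, the fingers measure 114 mm over their backs; the gripper's body (76 mm by 85 mm) begins 54 mm behind the grasp point. The pads swing forward as they close: fully open they stand 13 mm farther back than shut.
Start: joints at [-1.394, 0.286, 1.577, -0, 1.279, -0.15], TCP at [0.217, -0.639, 0.25] pointing down, gripper open.
Joint ranges: [-2.77, 2.77], [-0.9, 2.22], [0.21, 2.48], [-1.53, 4.67], [0.24, 2.81], [-2.84, 2.84]. Speed limits (rad/s): [2.79, 2.79, 3.14, 3.14, 3.14, 3.14].

## Interface

Orientations are given as a unit quaternion [x, y, z, w].
In Python, from plant import ctrl gives the robot as it stands. The module is installed in compiled form; this text tells all that it offers.
- The arm moves only by the tool drive_tool, never from a script. Its argument "moves" is a list of rows, each a list of 3 entries, a list of its own where there are three numbers: the turn, a rotation vector about the tool's x, y, z in rad, then the shift along the tool's x, y, z in m, then the finger opening in m, from 0 to 0.0854. A call has 1 to 5 rows; each row shifts and turns the commanded pose from where the row before left it, along the tool's axes as they then stand; what a row does not reach is not made up. A row lasts 1/8 s, in which the tool goes at most 62.5 mm and 10.7 degrees, less where a joint would pass 70% of its speed; a pose out of reach is approached as far as the arm can. A call with a gripper value outside its range is refused whole. The fingers move at their own pace and stop on an object; "grip_force" is the grip in N (left out, the last holds). Time passes only in rows, so rows that do not move let the fingers close. It gives the time, the measured TCP pose, the force, the opening and the grip force at its end, in the units of the state.
- ctrl.get_state(): the state, without advancing time (a new reading comes with each control period).
- ctrl.read_camera(name): name is "scene" or "top" or "wrist"; returns a dict with "image" (480x640x3 uint8, red, green, blue), "fx", "fy", "cx", "cy" (pixels), "dist" ([k1, k2, p1, p2, k3] as OpenCV has them; the pictures are not rectified), "R" (3x3) and "t" (3): a world point X has camera coordinates R X + t. Camera axes: x right, y down, z forward; pixel columns grow to the right and rows downward; lengths in m; the calibration is good to about 2 mm. A picture is of the moment at which its call begins. There is no depth.
- ctrl.sign_off(): hands the job in; it is judged then, once.
The state is a dict: "time": time; "qpos": joint angles; "dq": joint speeds; "joint_efforts": joint torques, N m; "eef_pos": TCP position; "tcp_rot": TCP orientation; "contact_force": force on the tool from outside, world axes, zero at the start; "wrist_torque": the same for the moment, N m; "opening": opening from 0.0 (shut) to 1.0 (fully open); "finger_force": force on a finger pad.
Only numpy, scipy, OpenCV 4.12 (cv2) and the standard library are available. Lean on these libraries where they do the work, as an engineer would, in place of code of your own. Each camera call takes 0.05 s, during which the arm holds its last target. There are 200 camera calls.

## Task

Take the upright bayonet picker from its stand, reach down the deep square well with it, feel for the open position of the sample pot's collar without forcing it, hook the pot by turning the picker under the lugs and lift it out, never touching the pot with the fingers. Stand the pot upright and gently in the middle of the bench scale's weighing plate, unhook the picker and hang it back in its stand. Leave the cup and the brass weight where they are.

Things in the scene. Friction and masses are not known exactly. Their poses are not given: they have to be found in the camera images.
- picker: Bayonet picker, 0.16 kg, upright in its stand. Origin: lower tip, z up the rod (radius 3 mm). Pilot cone at z 0 to 4 mm (radius 1.5 to 3); above it a cross bar along the picker's y, 22 long x 4 wide (x), z 4 to 9. Shoulder disc radius 21 at z 110 to 114. A half turn about z looks the same.
- picker_grip (a point): Middle of the picker's black handle, on its axis, 155 mm above the tip. Handle 16 thick (along the picker's x) x 26 wide (y) x 58 high: grip it across x, tool pointing down.
- stand: Fixed stand: grey round tube, outer radius 24 mm, inner radius 17, top at z = 118, on a 90 x 90 x 6 foot plate. Origin at the centre of its underside on the bench. The picker hangs with its shoulder disc on the tube's rim (tip 8 mm above the stand's origin), at any yaw.
- well: Fixed deep well: upright square aluminium tube, open at the top, on an 80 x 80 mm foot plate. Origin at the centre of its underside. Inside 44 x 44 (sides along its x and y), outside 52 x 52 (58 at the rim bead), inner floor at z = 6, mouth at z = 126. Too narrow for the gripper.
- pot: Steel sample pot, loose, 0.2 to 0.37 kg, on the well's floor. Origin: centre of its underside. Square foot 40 x 40 x 18 mm, on it a floor disc (top at z = 20) and a round collar, outer radius 17.5, inner 14, z 20 to 38. The collar swivels stiffly (0.08 N m) and may have any heading, which is NOT measured: the pot's orientation is only the foot's.
- pot_top (a point): On the pot's axis at z = 38 mm, top of the collar's two facing inward lugs (9 wide, radius 14 in to 5.5, z 34 to 38). The bar passes between them if within about 0.6 rad of square to their line; else it lands on them (picker tip at pot z = 34). With the tip at pot z 20 (floor) to 24 it can turn freely; a quarter turn puts it under the lugs, turning back frees it.
- scale: Fixed bench scale, 196 x 240 x 38 mm, origin at the centre of its underside, keys and display along its +y edge, weighing plate 182 x 164 mm.
- pan (a point): Middle of the bench scale's weighing plate (34 mm from the scale's origin towards its -y), on the plate's surface, 38 mm above the bench.
- cup_4: Loose plastic cup, 76 mm across, 85 high, a bystander; origin at the centre of its underside.
- weight_0: Loose brass knob weight, 26 mm across, 36 high, a bystander; origin at the centre of its underside.
Mind the look-alikes: they are no part of the job. Leave any purple look-alike of the well alone.

How it is judged:
By the outcome, as a careful person would: the job done as asked, in the order asked, and still so for the second after the job is handed in, with the robot touching nothing.
It also fails if it takes over 72 s, if anything falls off the work surface, if the arm or the gripper's body presses on something with over 40 N, if the wrist force passes 120 N, or if a joint passes its speed limit or range.

## Working session

There is one attempt and no reset: what is moved stays moved. The work goes in short steps, Python scripts to look and compute and a tool call to move; the robot and the scene stay as the last step left them, time stands still between calls to the robot, and variables do not carry over. Pictures are saved under pics/ and viewed, at most 12 in all, crops included, and the job is handed in when it is done.

Besides the shell and the picture viewer there is one more tool, called after "Emit:" as name(argument=value, ...), one argument or row to a line, values as JSON. drive_tool: Moves the arm, as the interface text tells. Its arguments: {"type":"object","properties":{"moves":{"type":"array","items":{"type":"array"}},"grip_force":{"type":"number"}},"required":["moves"]}

```bash
mkdir -p pics
cat > h.py <<'E'
import numpy as np,cv2
from plant import ctrl
from scipy.spatial.transform import Rotation as Rn
def cam(n):
    c=ctrl.read_camera(n); c['K']=np.array([[c['fx'],0,c['cx']],[0,c['fy'],c['cy']],[0,0,1]]); c['dist']=np.array(c['dist'],float); c['R']=np.array(c['R']);c['t']=np.array(c['t']); return c
def unproj(c,uv,z):
    p=cv2.undistortPoints(np.array([[uv]],float),c['K'],c['dist'])[0,0]
    d=c['R'].T@np.array([p[0],p[1],1]); o=-c['R'].T@c['t']
    return o+d*(z-o[2])/d[2]
def proj(c,X):
    return cv2.projectPoints(np.array(X,float).reshape(-1,1,3),cv2.Rodrigues(c['R'])[0],c['t'],c['K'],c['dist'])[0][:,0]
def save(n,im,s=1): cv2.imwrite('pics/'+n,cv2.resize(im[:,:,::-1],None,fx=s,fy=s,interpolation=cv2.INTER_CUBIC))
E
python3 - <<'E'
from h import *
import pickle
for n in ['top','scene']:
    c=cam(n); save(n+'0.png',c['image']); pickle.dump(c,open(n+'.pkl','wb'))
    print(n,-c['R'].T@c['t'])
s=ctrl.get_state(); print(s)
E
```

```text
top [0.24469922 0.0897121  1.64149291]
scene [-0.43071204 -1.04912798  0.81894067]
{'time': 0.1, 'qpos': array([-1.39398840e+00,  2.87132238e-01,  1.57801549e+00, -6.47971280e-06,
        1.27863667e+00, -1.49975916e-01]), 'dq': array([ 0.00037656, -0.001547  , -0.0031414 ,  0.00257766, -0.00060182,
        0.00040629]), 'joint_efforts': array([ 1.21119014e-03, -4.07291865e+01, -2.93697596e+01, -1.19736633e-04,
        3.41258099e-03, -1.18185994e-05]), 'eef_pos': array([ 0.21661733, -0.63871113,  0.24875687]), 'tcp_rot': array([ 9.86680466e-01,  1.62666707e-01, -1.78030873e-05, -1.09573497e-03]), 'contact_force': array([0.51340262, 0.24430415, 0.42375896]), 'wrist_torque': array([-0.01824024, -0.00607155,  0.01598418]), 'finger_force': 0.0, 'opening': 1.0006259713080932}
```

View pics/top0.png

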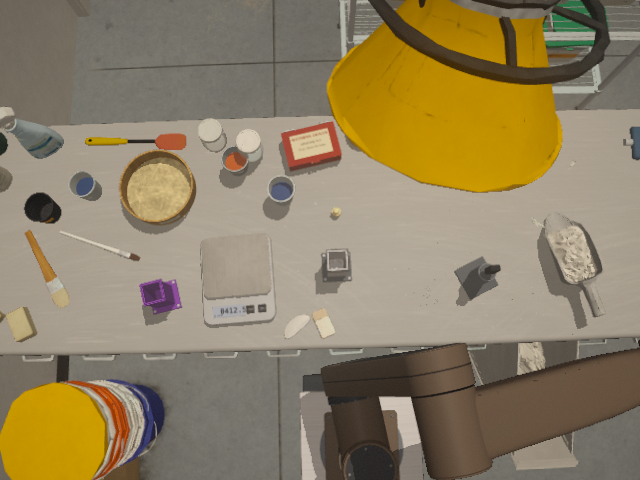

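View pics/scene0.png

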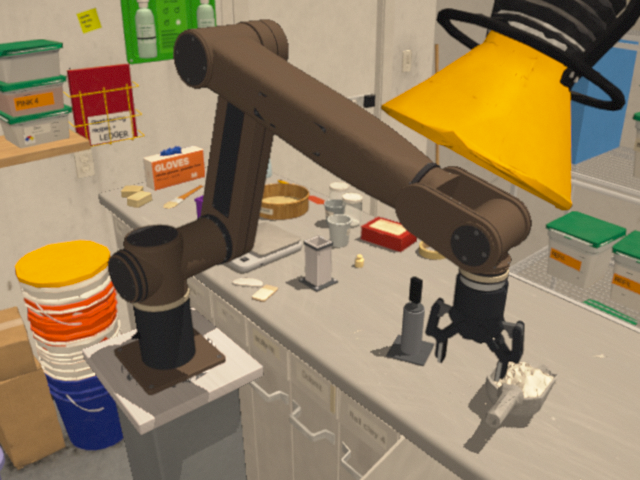

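Top picture: grey well at (337,262), its purple look-alike at (160,295) (to be left alone). The picker and stand are at (480,278), with nothing else like them. The scale is at (237,280), the weight at (335,212), and cups are at (280,190) and (235,160). The lamp hangs over the back right. Next, one close crop to check the choice.

Run:
```python
from h import *
import pickle
t=pickle.load(open('top.pkl','rb'));s=pickle.load(open('scene.pkl','rb'))
f=lambda c,x,y,w,h:cv2.resize(c['image'][y:y+h,x:x+w],(400,300),interpolation=cv2.INTER_CUBIC)
a=np.vstack([np.hstack([f(t,300,235,80,60),f(t,445,250,80,60)]),np.hstack([f(s,285,225,80,60),f(s,370,270,120,90)])])
save('m1.png',a)
for n,uv,z in [('stand foot',(478,279),.006),('well',(338,261),.126),('scale',(237,279),.038),('weight',(335,212),.03),('lamp',(450,170),.6)]: print(n,unproj(t,uv,z))
```

```text
stand foot [ 0.43458292 -0.34297851  0.006     ]
well [0.47778879 0.04332028 0.126     ]
scale [0.45030711 0.31366576 0.038     ]
weight [0.62914557 0.0438927  0.03      ]
lamp [ 0.5651523  -0.15073342  0.6       ]
```

View pics/m1.png

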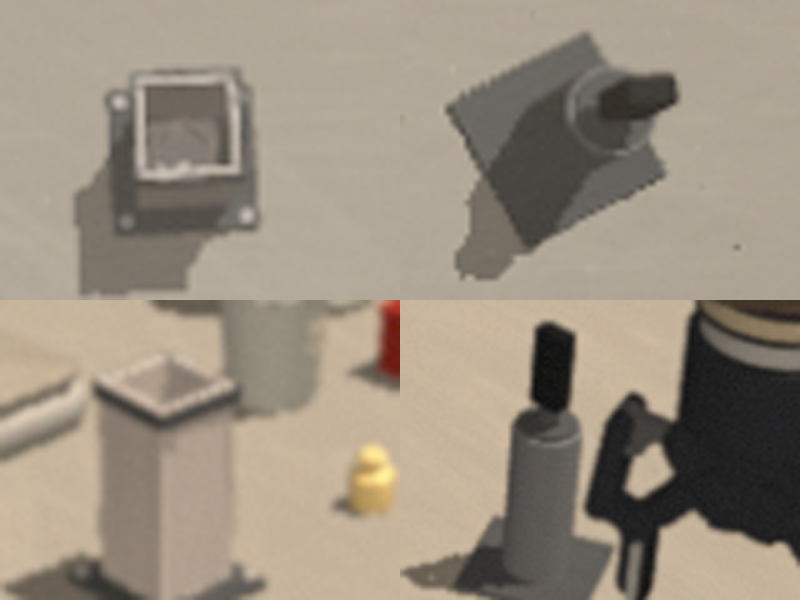

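The crops show the grey square well, open at the top with the pot's disc visible inside (mouth centre about (337.6,259.6)). They also show the stand with the picker's black handle (disc centre about (487,272)). Next I work out the lamp's place and refine these positions.

```bash
cat >> h.py <<'E'
def tri(cs,uvs):
    A=[];b=[]
    for c,uv in zip(cs,uvs):
        p=cv2.undistortPoints(np.array([[uv]],float),c['K'],c['dist'])[0,0]
        d=c['R'].T@np.array([p[0],p[1],1]);d/=np.linalg.norm(d);o=-c['R'].T@c['t'];M=np.eye(3)-np.outer(d,d);A.append(M);b.append(M@o)
    A=np.vstack(A);b=np.hstack(b);x,r=np.linalg.lstsq(A,b,rcond=None)[:2];return x,r**.5
E
python3 - <<'E'
from h import *
import pickle
t=pickle.load(open('top.pkl','rb'));s=pickle.load(open('scene.pkl','rb'))
print('lampL',tri([t,s],[(330,85),(385,105)]));print('lampR',tri([t,s],[(560,130),(572,205)]))
c=[unproj(t,(300+x/5,235+y/5),.126) for x,y in [(133,72),(242,68),(243,172),(135,182)]]
print(np.array(c)); print('well',np.mean(c,0))
print('disc',unproj(t,(487.2,271.8),.120))
# wrist cam
w=cam('wrist'); st=ctrl.get_state(); R=Rn.from_quat(st['tcp_rot']).as_matrix()
print('cam in tool',R.T@(-w['R'].T@w['t']-st['eef_pos']),'\n',(w['R']@R).round(3),w['fx'])
for n,uv in [('scale corners',(201,236)),('',(271,234)),('',(274,321)),('',(203,324))]: print(unproj(t,uv,.038))
print(R.round(3))
E
```

```text
lampL (array([0.77978314, 0.07465629, 0.45873385]), array([0.03938371]))
lampR (array([ 0.74816468, -0.49114257,  0.32975177]), array([0.01782802]))
[[0.50864519 0.07142832 0.126     ]
 [0.50906141 0.01561365 0.126     ]
 [0.45540467 0.01713455 0.126     ]
 [0.45190901 0.0721737  0.126     ]]
well [0.48125507 0.04408755 0.126     ]
disc [ 0.43908943 -0.33801848  0.12      ]
cam in tool [ 0.0765864  -0.00043041 -0.12379247] 
 [[ 0.001  1.    -0.001]
 [-0.953  0.    -0.302]
 [-0.302  0.001  0.953]] 353.02476295488975
[0.57117357 0.41206097 0.038     ]
[0.57099653 0.22038875 0.038     ]
[0.33540155 0.21575897 0.038     ]
[0.33231691 0.40504649 0.038     ]
[[ 0.947  0.321 -0.   ]
 [ 0.321 -0.947  0.002]
 [ 0.    -0.002 -1.   ]]
```

Emit:
drive_tool(
  moves=[
    [[0, 0, 0], [0.038, -0.0265, -0.02], 0.0854],
    [[0, 0, 0], [0.038, -0.0265, -0.02], 0.0854],
    [[0, 0, 0], [0.038, -0.0265, -0.02], 0.0854],
    [[0, 0, 0], [0.038, -0.0265, -0.01], 0.0854],
    [[0, 0, 0], [0.038, -0.0265, -0.01], 0.0854],
  ],
)

```text
time: 0.78
eef_pos: [0.3548, -0.4513, 0.3302]
tcp_rot: [0.987, 0.163, 0.0, -0.0]
contact_force: [0.5, -0.5, 0.1]
opening: 1.003
finger_force: 0.0
```

Emit:
drive_tool(
  moves=[
    [[0, 0, 0], [0.038, -0.0265, 0], 0.0854],
    [[0, 0, 0], [0.038, -0.0265, 0], 0.0854],
    [[0, 0, 0], [0.038, -0.0265, 0], 0.0854],
    [[0, 0, 0], [0, 0, 0], 0.0854],
  ],
)

```text
time: 1.27
eef_pos: [0.4379, -0.3385, 0.3298]
tcp_rot: [0.986, 0.165, 0.0, -0.0]
contact_force: [-0.7, -1.0, -0.5]
opening: 1.002
finger_force: 0.0
```

Run:
```python
from h import *
import pickle
s=ctrl.get_state();print(s['time'],s['eef_pos'],s['tcp_rot'])
c=cam('wrist'); save('w1.png',c['image']); pickle.dump(c,open('w1.pkl','wb'))
```

```text
1.275 [ 0.43785476 -0.33848091  0.32982008] [ 9.86317279e-01  1.64857904e-01  7.54221838e-05 -3.00276699e-04]
```

View pics/w1.png

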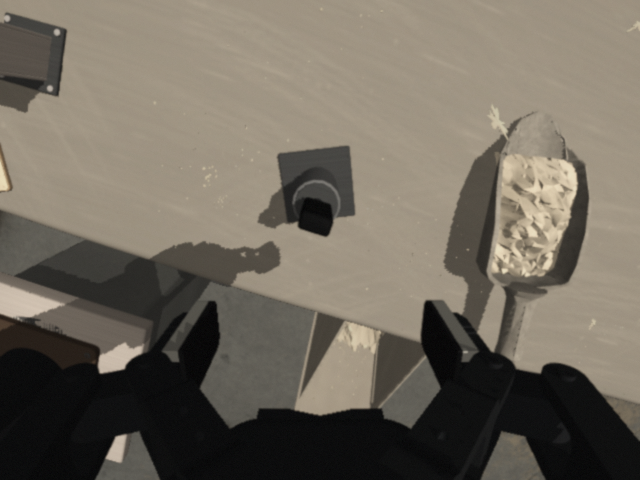

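The wrist view shows the handle at (316,216) and the disc ring around (318,200). I enlarge a crop and overlay the model.

```bash
cat > ov.py <<'E'
from h import *
import pickle
c=pickle.load(open('w1.pkl','rb'))
im=c['image']; x0,y0=265,130
S=8
cr=cv2.resize(im[y0:y0+110,x0:x0+100],None,fx=5,fy=5,interpolation=cv2.INTER_CUBIC)
cr=np.clip(cr.astype(float)*2.0,0,255).astype(np.uint8)
print('proj TCP',proj(c,[ctrl.get_state()['eef_pos']]))
print(unproj(c,(316.5,233),.134), unproj(c,(318,200),.122))
p=np.array([0.439,-0.338]);print(proj(c,[[*p,.122],[*p,.134],[*p,.192]]))
save('w1c.png',cr)
E
python3 ov.py
```

```text
proj TCP [[322.7646768  327.50534683]]
[ 0.4168025  -0.34225336  0.134     ] [ 0.44495662 -0.33404315  0.122     ]
[[319.88417082 207.0837799 ]
 [319.89199619 209.95203196]
 [319.93909796 227.22367433]]
```

View pics/w1c.png

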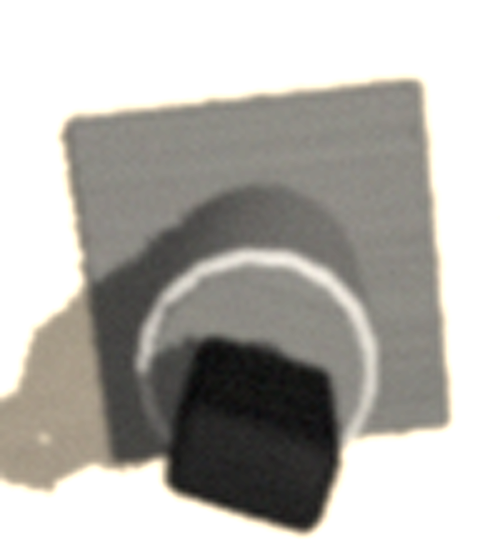

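The crop shows the ring centre at about (316.6,202.4). The handle's top face has corners at crop (190,405), (337,440), (318,530) and (168,488), so its long side runs roughly along the tool's y.

Run:
```python
from h import *
import pickle
c=pickle.load(open('w1.pkl','rb'))
P=np.array([unproj(c,(265+x/5,130+y/5),.192) for x,y in [(190,405),(337,440),(318,530),(168,488)]])
print(P, P.mean(0)); 
for a,b in [(0,1),(3,2),(0,3),(1,2)]:
    d=P[b]-P[a];print(np.linalg.norm(d),np.arctan2(d[1],d[0]))
print('ring',unproj(c,(316.6,202.4),.118))
s=ctrl.get_state();print(Rn.from_quat(s['tcp_rot']).as_matrix().round(4))
```

```text
[[ 0.44694262 -0.32163082  0.192     ]
 [ 0.44904954 -0.34462297  0.192     ]
 [ 0.43448309 -0.34668026  0.192     ]
 [ 0.4333512  -0.32252557  0.192     ]] [ 0.44095661 -0.3338649   0.192     ]
0.023088486148983456 -1.4794152755822547
0.024181191530724507 -1.523970417070883
0.013620844218742857 -3.075855013514108
0.014711009630300687 -3.001285792396841
ring [ 0.44149342 -0.33377831  0.118     ]
[[ 9.462e-01  3.236e-01 -5.000e-04]
 [ 3.236e-01 -9.462e-01  0.000e+00]
 [-5.000e-04 -2.000e-04 -1.000e+00]]
```

Emit:
drive_tool(
  moves=[
    [[0, 0, -0.165], [0, 0, 0], 0.0854],
    [[0, 0, -0.165], [0, 0, 0], 0.0854],
    [[0, 0, -0.165], [0, 0, 0], 0.0854],
    [[0, 0, -0.165], [0, 0, 0], 0.0854],
    [[0, 0, -0.165], [0, 0, 0], 0.0854],
  ],
)

```text
time: 1.95
eef_pos: [0.4356, -0.3421, 0.3297]
tcp_rot: [0.838, 0.546, -0.0, -0.0]
contact_force: [-0.3, -0.0, 0.6]
opening: 1.009
finger_force: 0.0
```

Emit:
drive_tool(
  moves=[
    [[0, 0, -0.165], [0, 0, 0], 0.0854],
    [[0, 0, -0.165], [0, 0, 0], 0.0854],
    [[0, 0, -0.165], [0, 0, 0], 0.0854],
    [[0, 0, 0], [0.0044, 0.0037, 0.03], 0.0854],
    [[0, 0, 0], [0, 0, 0.03], 0.0854],
  ],
)

```text
time: 2.58
eef_pos: [0.4393, -0.3374, 0.2695]
tcp_rot: [0.68, 0.733, -0.0, 0.0]
contact_force: [0.2, 0.0, -0.5]
opening: 0.998
finger_force: 0.0
```

Emit:
drive_tool(
  moves=[
    [[0, 0, 0], [0, 0, 0], 0.0854],
  ],
)

```text
time: 2.7
eef_pos: [0.4381, -0.336, 0.2667]
tcp_rot: [0.68, 0.733, 0.0, -0.003]
contact_force: [-0.0, 0.7, -0.2]
opening: 0.999
finger_force: 0.0
```

Run:
```python
from h import *
import pickle
s=ctrl.get_state();print(s['time'],s['eef_pos'],Rn.from_quat(s['tcp_rot']).as_matrix().round(4))
c=cam('wrist'); pickle.dump(c,open('w2.pkl','wb'))
p=[.4412,-.3338];print(proj(c,[[*p,.118],[*p,.192]]))
a=np.clip(c['image'][150:350,200:440].astype(float)*1.6,0,255).astype(np.uint8);save('w2.png',a,2.5)
```

```text
2.7 [ 0.43810701 -0.33600432  0.26670842] [[-0.0744  0.9972 -0.0048]
 [ 0.9972  0.0744  0.0048]
 [ 0.0052 -0.0044 -1.    ]]
[[325.62346744 224.21725851]
 [326.95939804 256.7245374 ]]
```

View pics/w2.png

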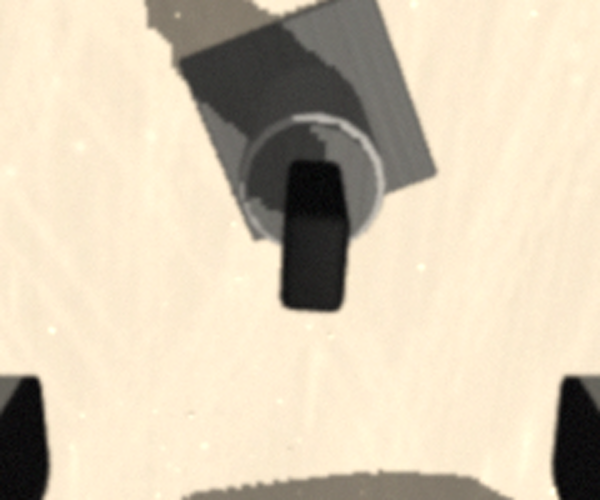

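The picker is centred where predicted (ring at (325.2,223.2), predicted (325.6,224.2)) and the handle is aligned with the fingers, so I descend and grip.

Emit:
drive_tool(
  moves=[
    [[0, 0, 0], [0.002, 0.003, 0.03], 0.0854],
    [[0, 0, 0], [0, 0, 0.03], 0.0854],
    [[0, 0, 0], [0, 0, 0.03], 0.0854],
    [[0, 0, 0], [0, 0, 0.013], 0.0854],
    [[0, 0, 0], [0, 0, 0], 0.0854],
  ],
)

```text
time: 3.38
eef_pos: [0.4428, -0.3345, 0.1674]
tcp_rot: [0.68, 0.733, -0.0, 0.0]
contact_force: [-0.7, 0.4, 0.7]
opening: 1.002
finger_force: 0.0
```

Run:
```python
from h import *
import pickle
s=ctrl.get_state();print(s['time'],s['eef_pos'],Rn.from_quat(s['tcp_rot']).as_matrix().round(4),s['contact_force'])
```

```text
3.375 [ 0.44278695 -0.3344699   0.16744882] [[-0.0755  0.9971 -0.    ]
 [ 0.9971  0.0755 -0.    ]
 [-0.     -0.     -1.    ]] [-0.72703505  0.35684504  0.70796033]
```

Emit:
drive_tool(
  moves=[
    [[0, 0, 0], [0.0005, -0.0015, 0.004], 0.0854],
    [[0, 0, 0], [0, 0, 0], 0.005],
    [[0, 0, 0], [0, 0, 0], 0.005],
    [[0, 0, 0], [0, 0, 0], 0.005],
    [[0, 0, 0], [0, 0, 0], 0.005],
  ],
  grip_force=70,
)

```text
time: 4.0
eef_pos: [0.4414, -0.3338, 0.1635]
tcp_rot: [0.68, 0.733, -0.0, 0.0]
contact_force: [-0.1, 0.3, 0.0]
opening: 0.178
finger_force: 68.1
```

Emit:
drive_tool(
  moves=[
    [[0, 0, 0], [0, 0, 0], 0.005],
    [[0, 0, 0], [0, 0, 0], 0.005],
    [[0, 0, 0], [0, 0, 0], 0.005],
  ],
)

```text
time: 4.38
eef_pos: [0.4414, -0.3337, 0.1633]
tcp_rot: [0.68, 0.733, -0.0, 0.0]
contact_force: [0.3, -0.0, 2.3]
opening: 0.181
finger_force: 68.5
```

Emit:
drive_tool(
  moves=[
    [[0, 0, 0], [0, 0, -0.02], 0.005],
    [[0, 0, 0], [0, 0, -0.05], 0.005],
    [[0, 0, 0], [0, 0, -0.05], 0.005],
    [[0, 0, 0], [0, 0, -0.04], 0.005],
    [[0, 0, 0], [0.02, 0, 0], 0.005],
  ],
)

```text
time: 5.0
eef_pos: [0.4406, -0.3149, 0.3266]
tcp_rot: [0.68, 0.733, -0.0, 0.003]
contact_force: [-0.0, 0.5, -1.2]
opening: 0.181
finger_force: 68.4
```

Emit:
drive_tool(
  moves=[
    [[0, 0, 0], [0.05, 0.008, 0], 0.005],
    [[0, 0, 0], [0.05, 0.008, 0], 0.005],
    [[0, 0, 0], [0.05, 0.008, 0], 0.005],
    [[0, 0, 0], [0.05, 0.008, 0], 0.005],
    [[0, 0, 0], [0.05, 0.008, 0], 0.005],
  ],
)

```text
time: 5.62
eef_pos: [0.4591, -0.0588, 0.32]
tcp_rot: [0.68, 0.733, -0.001, -0.002]
contact_force: [0.4, -0.3, -1.6]
opening: 0.178
finger_force: 68.4
```

Emit:
drive_tool(
  moves=[
    [[0, 0, 0], [0, 0, 0], 0.005],
    [[0, 0, 0], [0, 0, 0], 0.005],
  ],
)

```text
time: 5.88
eef_pos: [0.4598, -0.0609, 0.3211]
tcp_rot: [0.679, 0.734, -0.001, -0.001]
contact_force: [-0.6, -0.2, -1.4]
opening: 0.176
finger_force: 68.4
```

Run:
```python
from h import *
import pickle
s=ctrl.get_state();print(s['time'],s['eef_pos'],Rn.from_quat(s['tcp_rot']).as_matrix().round(4),s['contact_force'])
c=cam('wrist'); pickle.dump(c,open('w3.pkl','wb'))
print(proj(c,[[.4813,.0441,.126],[.4813,.0441,.006]]))
save('w3.png',c['image'],1.25)
```

```text
5.875 [ 0.4597707  -0.06094293  0.32113369] [[-7.69e-02  9.97e-01 -3.00e-03]
 [ 9.97e-01  7.69e-02  5.00e-04]
 [ 8.00e-04 -2.90e-03 -1.00e+00]] [-0.63515702 -0.23864713 -1.42277704]
[[356.28629726  94.22544588]
 [346.51977971 102.87756673]]
```

View pics/w3.png

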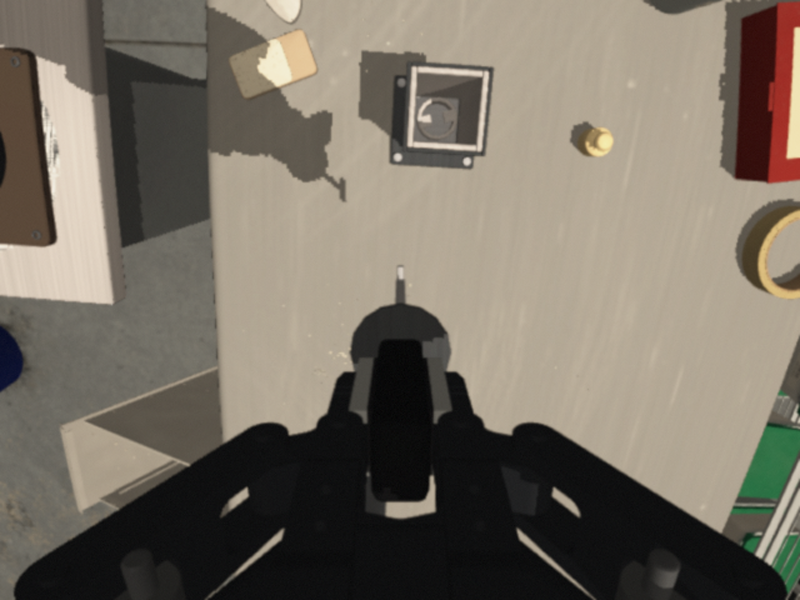

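The wrist view shows the well mouth around (448,109) in the enlarged picture and the collar ring at about (436,118), with a bright lug at its left. The picker tip is at about (400,268). I enlarge the mouth.

Run:
```python
from h import *
import pickle
c=pickle.load(open('w3.pkl','rb'))
a=c['image'][42:142,305:405];b=np.clip(a.astype(float)*1.3,0,255).astype(np.uint8)
k=c['image'][195:255,290:350]
save('w3c.png',np.hstack([cv2.resize(b,(600,600),interpolation=cv2.INTER_CUBIC),np.vstack([cv2.resize(k,(200,200)),np.zeros((400,200,3),np.uint8)])]))
```

```text
(no output)
```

View pics/w3c.png

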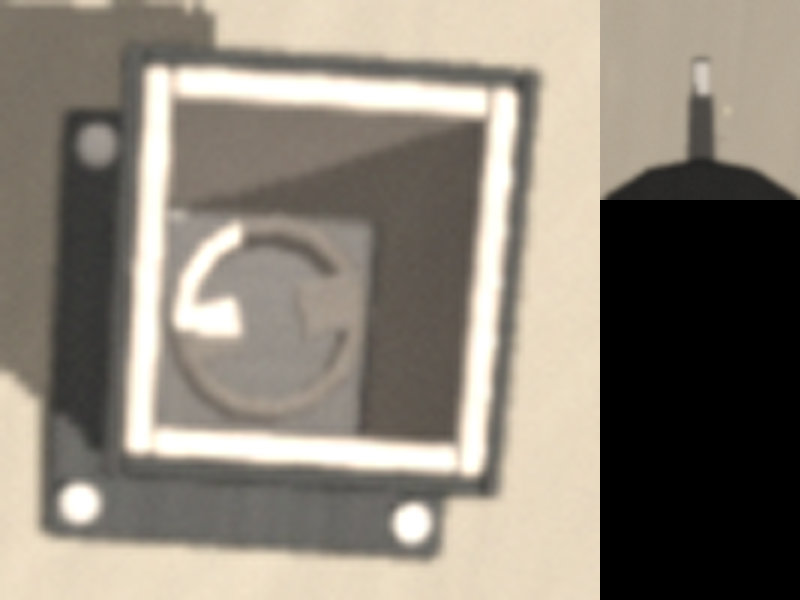

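The crop shows both lugs: the left one bright at (212,318) and the right at (328,303). The lug line runs nearly along image x, which is the tool's y, so the bar is already almost square to it. The collar centre is about (268,317).

Run:
```python
from h import *
import pickle
c=pickle.load(open('w3.pkl','rb'))
g=lambda p,z:unproj(c,(305+p[0]/6,42+p[1]/6),z)
W=np.array([g(p,.126) for p in [(172,100),(487,115),(460,445),(157,430)]]);print(W,'mouth in',W.mean(0))
W=np.array([g(p,.126) for p in [(145,66),(518,88),(482,476),(126,455)]]);print(W,'rim out',W.mean(0))
print('foot',np.mean([g(p,.024) for p in [(170,207),(375,222),(362,432),(157,428)]],0))
print('collar',g((268,317),.044)); a,b=g((212,318),.044),g((328,303),.044);d=b-a;print('lugs',a,b,np.linalg.norm(d),np.arctan2(d[1],d[0]), (a+b)/2)
s=ctrl.get_state();R=Rn.from_quat(s['tcp_rot']).as_matrix();tip=s['eef_pos']+R@[0,0,.1553]
print('tip',tip,proj(c,[tip]),'seen 320,213', unproj(c,(320,213),tip[2]))
print('tool yaw',np.arctan2(R[1,0],R[0,0]),s['qpos'])
```

```text
[[0.45971545 0.07050914 0.126     ]
 [0.50342661 0.07224492 0.126     ]
 [0.50500431 0.0281058  0.126     ]
 [0.46139771 0.02659897 0.126     ]] mouth in [0.48238602 0.04936471 0.126     ]
[[0.45562864 0.07457388 0.126     ]
 [0.50729025 0.07609724 0.126     ]
 [0.50870543 0.02411043 0.126     ]
 [0.45725061 0.02281694 0.126     ]] rim out [0.48221873 0.04939962 0.126     ]
foot [0.48259744 0.0506597  0.024     ]
collar [0.48145512 0.05010136 0.044     ]
lugs [0.4715386  0.04912844 0.044     ] [0.49185316 0.05332732 0.044     ] 0.02074396347768222 0.20382265304306982 [0.48169588 0.05122788 0.044     ]
tip [ 0.45960976 -0.06152335  0.16625949] [[321.04990641 224.45917457]] seen 320,213 [ 0.45800192 -0.05196609  0.16625949]
tool yaw 1.6463948999812383 [-3.52056233e-01 -2.44037518e-01  1.98636010e+00 -4.29154090e-04
  1.40162560e+00 -4.27582740e-01]
```

Emit:
drive_tool(
  moves=[
    [[0, 0, 0], [0.036, 0.01, 0], 0.005],
    [[0, 0, 0], [0.036, 0.01, 0], 0.005],
    [[0, 0, 0], [0.037, 0.0107, 0], 0.005],
    [[0, 0, -0.06], [0, 0, 0], 0.005],
    [[0, 0, -0.06], [0, 0, 0], 0.005],
  ],
)

```text
time: 6.55
eef_pos: [0.483, 0.0488, 0.3222]
tcp_rot: [0.634, 0.773, -0.001, -0.001]
contact_force: [-0.0, -0.5, -2.0]
opening: 0.176
finger_force: 68.5
```

Emit:
drive_tool(
  moves=[
    [[0, 0, 0], [0, 0, 0], 0.005],
    [[0, 0, 0], [0, 0, 0], 0.005],
  ],
)

```text
time: 6.8
eef_pos: [0.483, 0.0488, 0.3226]
tcp_rot: [0.635, 0.772, -0.0, -0.0]
contact_force: [0.1, -0.6, -2.0]
opening: 0.179
finger_force: 68.5
```

```bash
cat > st.py <<'E'
from h import *
import sys
s=ctrl.get_state();R=Rn.from_quat(s['tcp_rot']).as_matrix()
print('t',round(s['time'],2),'pos',s['eef_pos'].round(4),'yaw',round(np.arctan2(R[1,0],R[0,0]),4),'z',R[:,2].round(4),'F',s['contact_force'].round(1),'T',s['wrist_torque'].round(2),'q6',s['qpos'][5].round(2))
print('tip',(s['eef_pos']+R@[0,0,.1553]).round(4))
if len(sys.argv)>3:
    g=np.array([float(v) for v in sys.argv[1:4]]);print('tool shift to goal',(R.T@(g-s['eef_pos'])).round(4))
E
python3 st.py .482 .0502 .3211
```

```text
t 6.8 pos [0.483  0.0488 0.3226] yaw 1.7643 z [-7.e-04  0.e+00 -1.e+00] F [ 0.1 -0.6 -2. ] T [ 0.01 -0.03 -0.06] q6 -0.3
tip [0.4829 0.0488 0.1673]
tool shift to goal [ 0.0016 -0.0007  0.0015]
```

Emit:
drive_tool(
  moves=[
    [[0, 0, 0], [0.0015, -0.0008, 0.02], 0.005],
    [[0, 0, 0], [0, 0, 0.03], 0.005],
    [[0, 0, 0], [0, 0, 0.03], 0.005],
    [[0, 0, 0], [0, 0, 0.03], 0.005],
    [[0, 0, 0], [0, 0, 0.005], 0.005],
  ],
)

```text
time: 7.42
eef_pos: [0.4795, 0.0512, 0.2041]
tcp_rot: [0.635, 0.773, -0.002, -0.003]
contact_force: [0.5, 0.3, -1.6]
opening: 0.181
finger_force: 68.4
```

Emit:
drive_tool(
  moves=[
    [[0, 0, 0], [0, 0, 0], 0.005],
  ],
)

```text
time: 7.55
eef_pos: [0.4818, 0.051, 0.2078]
tcp_rot: [0.635, 0.773, -0.0, -0.0]
contact_force: [-0.4, 0.0, -0.9]
opening: 0.178
finger_force: 68.4
```

```bash
python3 st.py .482 .0502 .1833
```

```text
t 7.55 pos [0.4818 0.051  0.2078] yaw 1.7666 z [-6.e-04  1.e-04 -1.e+00] F [-0.4  0.  -0.9] T [0.05 0.02 0.04] q6 -0.3
tip [0.4817 0.051  0.0525]
tool shift to goal [-0.0008  0.0001  0.0245]
```

Emit:
drive_tool(
  moves=[
    [[0, 0, 0], [-0.0005, 0, 0.005], 0.005],
    [[0, 0, 0], [0, 0, 0.005], 0.005],
    [[0, 0, 0], [0, 0, 0.003], 0.005],
    [[0, 0, 0], [0, 0, 0.003], 0.005],
    [[0, 0, 0], [0, 0, 0], 0.005],
  ],
)

```text
time: 8.18
eef_pos: [0.4818, 0.0505, 0.1917]
tcp_rot: [0.635, 0.773, -0.0, -0.0]
contact_force: [0.4, 0.3, -1.0]
opening: 0.174
finger_force: 68.4
```

The tip is below the lug level with no contact force, so the collar is open at this heading. I go on down to the turning height.

Emit:
drive_tool(
  moves=[
    [[0, 0, 0], [0, 0, 0.003], 0.005],
    [[0, 0, 0], [0, 0, 0.003], 0.005],
    [[0, 0, 0], [0, 0, 0.0024], 0.005],
    [[0, 0, 0], [0, 0, 0], 0.005],
  ],
)

```text
time: 8.68
eef_pos: [0.4818, 0.0505, 0.1833]
tcp_rot: [0.635, 0.773, -0.0, -0.0]
contact_force: [1.1, 0.6, -1.7]
opening: 0.179
finger_force: 68.4
```

```bash
python3 st.py .482 .0502 .1833
```

```text
t 8.68 pos [0.4818 0.0505 0.1833] yaw 1.7668 z [-7.e-04  1.e-04 -1.e+00] F [ 1.1  0.6 -1.7] T [-0.    0.03 -0.02] q6 -0.3
tip [0.4816 0.0505 0.028 ]
tool shift to goal [-0.0004  0.0002 -0.    ]
```

Emit:
drive_tool(
  moves=[
    [[0, 0, -0.08], [0, 0, 0], 0.005],
    [[0, 0, -0.08], [0, 0, 0], 0.005],
    [[0, 0, -0.08], [0, 0, 0], 0.005],
    [[0, 0, -0.08], [0, 0, 0], 0.005],
    [[0, 0, -0.08], [0, 0, 0], 0.005],
  ],
)

```text
time: 9.3
eef_pos: [0.4821, 0.0505, 0.1838]
tcp_rot: [0.467, 0.884, 0.0, 0.0]
contact_force: [-0.6, 0.1, -1.1]
opening: 0.179
finger_force: 68.5
```

```bash
python3 st.py .482 .0502 .1833
```

```text
t 9.3 pos [0.4821 0.0505 0.1838] yaw 2.1695 z [ 3.e-04 -0.e+00 -1.e+00] F [-0.6  0.1 -1.1] T [-0.03 -0.01  0.02] q6 -0.7
tip [0.4821 0.0505 0.0285]
tool shift to goal [-0.0002 -0.0002  0.0005]
```

Emit:
drive_tool(
  moves=[
    [[0, 0, -0.08], [0, 0, 0], 0.005],
    [[0, 0, -0.08], [0, 0, 0], 0.005],
    [[0, 0, -0.08], [0, 0, 0], 0.005],
    [[0, 0, -0.08], [0, 0, 0], 0.005],
    [[0, 0, -0.08], [0, 0, 0], 0.005],
  ],
)

```text
time: 9.93
eef_pos: [0.4821, 0.0505, 0.1838]
tcp_rot: [0.282, 0.959, 0.0, 0.0]
contact_force: [0.2, -0.5, -1.1]
opening: 0.179
finger_force: 68.5
```

```bash
python3 st.py .482 .0502 .1833
```

```text
t 9.93 pos [0.4821 0.0505 0.1838] yaw 2.5695 z [ 3.e-04 -1.e-04 -1.e+00] F [ 0.2 -0.5 -1.1] T [ 0.02 -0.09  0.02] q6 -1.1
tip [0.4821 0.0505 0.0285]
tool shift to goal [-0.0001 -0.0003  0.0005]
```

Emit:
drive_tool(
  moves=[
    [[0, 0, -0.08], [0, 0, 0.0005], 0.005],
    [[0, 0, -0.08], [0, 0, 0], 0.005],
    [[0, 0, -0.08], [0, 0, 0], 0.005],
    [[0, 0, -0.08], [0, 0, 0], 0.005],
    [[0, 0, -0.08], [0, 0, 0], 0.005],
  ],
)

```text
time: 10.55
eef_pos: [0.482, 0.0505, 0.1833]
tcp_rot: [0.086, 0.996, 0.0, 0.0]
contact_force: [0.7, 0.5, -1.6]
opening: 0.18
finger_force: 68.5
```

Emit:
drive_tool(
  moves=[
    [[0, 0, -0.08], [0, 0, 0], 0.005],
    [[0, 0, -0.08], [0, 0, 0], 0.005],
    [[0, 0, -0.08], [0, 0, 0], 0.005],
    [[0, 0, -0.08], [0, 0, 0], 0.005],
    [[0, 0, -0.05], [0, 0, 0], 0.005],
  ],
)

```text
time: 11.18
eef_pos: [0.482, 0.0505, 0.1832]
tcp_rot: [-0.098, 0.995, -0.0, 0.0]
contact_force: [0.3, 0.1, -2.9]
opening: 0.179
finger_force: 68.5
```

```bash
python3 st.py .482 .0502 .1833
```

```text
t 11.18 pos [0.482  0.0505 0.1832] yaw -2.9446 z [ 2.e-04 -0.e+00 -1.e+00] F [ 0.3  0.1 -2.9] T [ 0.02 -0.    0.06] q6 -1.87
tip [0.4821 0.0505 0.0279]
tool shift to goal [ 0.0001 -0.0003 -0.0001]
```

Emit:
drive_tool(
  moves=[
    [[0, 0, 0], [0, 0, -0.002], 0.005],
    [[0, 0, 0], [0, 0, -0.002], 0.005],
    [[0, 0, 0], [0, 0, -0.002], 0.005],
    [[0, 0, 0], [0, 0, -0.003], 0.005],
    [[0, 0, 0], [0, 0, 0], 0.005],
  ],
)

```text
time: 11.8
eef_pos: [0.482, 0.0505, 0.1923]
tcp_rot: [-0.097, 0.995, -0.0, 0.0]
contact_force: [0.2, -0.3, -5.6]
opening: 0.177
finger_force: 68.2
```

```bash
python3 st.py .482 .0502 .1833
```

```text
t 11.8 pos [0.482  0.0505 0.1923] yaw -2.9465 z [ 3.e-04 -0.e+00 -1.e+00] F [ 0.2 -0.3 -5.6] T [ 0.06 -0.02 -0.02] q6 -1.87
tip [0.4821 0.0505 0.037 ]
tool shift to goal [ 0.0001 -0.0003  0.009 ]
```

Load rose by about 3.5 N: the pot is hooked. I lift it.

Emit:
drive_tool(
  moves=[
    [[0, 0, 0], [0, 0, -0.006], 0.005],
    [[0, 0, 0], [0, 0, -0.012], 0.005],
    [[0, 0, 0], [0, 0, -0.014], 0.005],
    [[0, 0, 0], [0, 0, -0.014], 0.005],
    [[0, 0, 0], [0, 0, -0.014], 0.005],
  ],
)

```text
time: 12.42
eef_pos: [0.4822, 0.0505, 0.2536]
tcp_rot: [-0.097, 0.995, -0.0, 0.001]
contact_force: [0.3, -0.3, -3.9]
opening: 0.171
finger_force: 68.2
```

Emit:
drive_tool(
  moves=[
    [[0, 0, 0], [0, 0, -0.014], 0.005],
    [[0, 0, 0], [0, 0, -0.014], 0.005],
    [[0, 0, 0], [0, 0, -0.014], 0.005],
    [[0, 0, 0], [0, 0, -0.014], 0.005],
    [[0, 0, 0], [0, 0, -0.014], 0.005],
  ],
)

```text
time: 13.05
eef_pos: [0.4819, 0.0505, 0.323]
tcp_rot: [-0.097, 0.995, 0.0, -0.0]
contact_force: [0.3, 0.4, -5.0]
opening: 0.183
finger_force: 68.2
```

Emit:
drive_tool(
  moves=[
    [[0, 0, 0], [0, 0, -0.01], 0.005],
    [[0, 0, 0], [0, 0, -0.005], 0.005],
    [[0, 0, 0], [0, 0, 0], 0.005],
  ],
)

```text
time: 13.42
eef_pos: [0.482, 0.0505, 0.3373]
tcp_rot: [-0.097, 0.995, -0.0, 0.0]
contact_force: [0.3, -0.1, -4.7]
opening: 0.179
finger_force: 68.2
```

```bash
python3 st.py .482 .0502 .1833
python3 - <<'E'
from h import *
import pickle
t=pickle.load(open('top.pkl','rb'))
s=cam('scene');w=cam('wrist');t=cam('top');pickle.dump([s,w,t],open('l.pkl','wb'))
f=lambda c,x,y,w,h:cv2.resize(c['image'][y:y+h,x:x+w],(400,300),interpolation=cv2.INTER_CUBIC)
a=np.vstack([np.hstack([f(s,260,140,160,120),f(w,160,120,320,240)]),np.hstack([f(t,185,225,100,75),f(t,185,285,80,60)])])
save('l.png',a)
E
```

```text
t 13.43 pos [0.482  0.0505 0.3373] yaw -2.9464 z [ 4.e-04 -0.e+00 -1.e+00] F [ 0.3 -0.1 -4.7] T [-0.01 -0.03 -0.01] q6 -1.87
tip [0.4821 0.0505 0.182 ]
tool shift to goal [ 0.0002 -0.0002  0.154 ]
```

View pics/l.png

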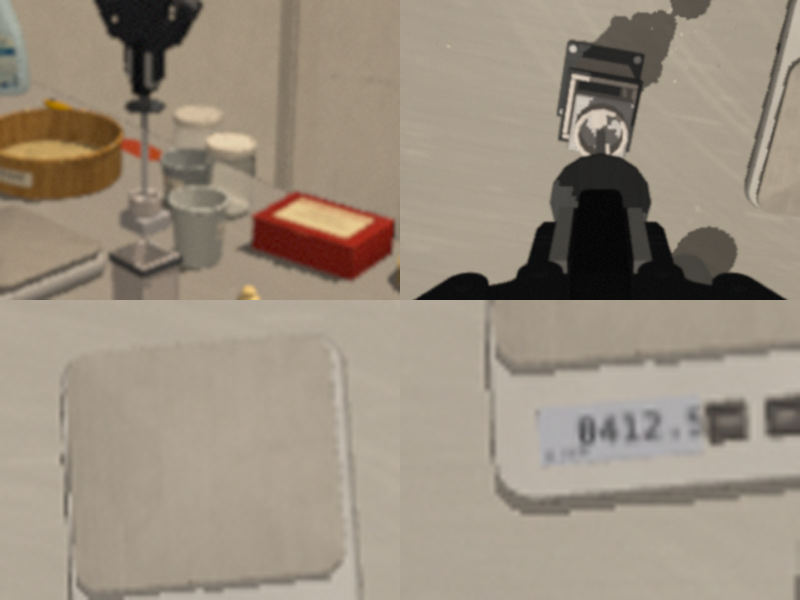

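The pot hangs clear above the well. In the top view the plate's corners give a centre of about (236.9,266.5).

Run:
```python
from h import *
import pickle
s,w,t=pickle.load(open('l.pkl','rb'))
P=np.array([unproj(t,(185+x/4,225+(y-300)/4),.038) for x,y in [(65,365),(335,335),(345,570),(85,595)]]);print(P,P.mean(0))
```

```text
[[0.55654901 0.41124168 0.038     ]
 [0.57187511 0.22651662 0.038     ]
 [0.4113932  0.22193578 0.038     ]
 [0.39933752 0.3965967  0.038     ]] [0.48478871 0.31407269 0.038     ]
```

Emit:
drive_tool(
  moves=[
    [[0, 0, 0], [-0.002, 0.008, 0], 0.005],
    [[0, 0, 0], [-0.004, 0.018, 0], 0.005],
    [[0, 0, 0], [-0.006, 0.026, 0], 0.005],
    [[0, 0, 0], [-0.007, 0.03, 0], 0.005],
    [[0, 0, 0], [-0.008, 0.03, 0], 0.005],
  ],
)

```text
time: 14.2
eef_pos: [0.4865, 0.167, 0.3368]
tcp_rot: [-0.097, 0.995, 0.0, -0.0]
contact_force: [-0.7, -0.7, -4.4]
opening: 0.177
finger_force: 68.3
```

Emit:
drive_tool(
  moves=[
    [[0, 0, 0], [-0.007, 0.03, 0], 0.005],
    [[0, 0, 0], [-0.006, 0.026, 0], 0.005],
    [[0, 0, 0], [-0.004, 0.018, 0], 0.005],
    [[0, 0, 0], [-0.002, 0.008, 0], 0.005],
    [[0, 0, 0], [0, 0, 0], 0.005],
  ],
)

```text
time: 14.82
eef_pos: [0.4894, 0.2498, 0.3369]
tcp_rot: [-0.098, 0.995, -0.0, -0.0]
contact_force: [0.1, 0.4, -4.3]
opening: 0.182
finger_force: 68.4
```

```bash
python3 st.py .485 .317 .3373
python3 - <<'E'
from h import *
import pickle
w=cam('wrist');pickle.dump(w,open('w5.pkl','wb'));print(proj(w,[[.485,.317,.038]]))
save('w5.png',w['image'],1.25)
E
```

```text
t 14.82 pos [0.4894 0.2498 0.3369] yaw -2.9458 z [-4.e-04 -5.e-04 -1.e+00] F [ 0.1  0.4 -4.3] T [-0.    0.07 -0.02] q6 -1.48
tip [0.4894 0.2498 0.1816]
tool shift to goal [-0.0087  0.0667 -0.0004]
[[374.83502217 200.09271396]]
```

View pics/w5.png

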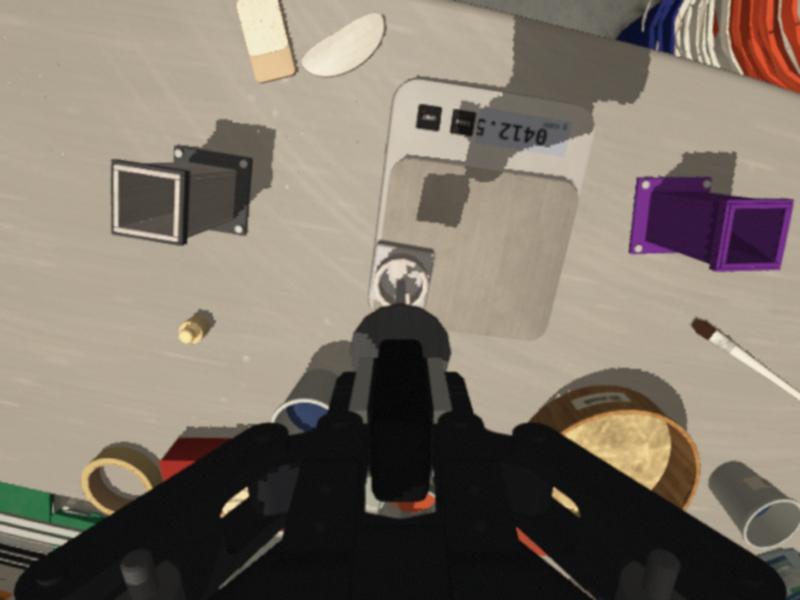

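Plate corners at (392,157) and (545,340) put the centre at (374.8,198.8) in raw pixels, against the predicted (374.8,200.1), so the estimate is good. The pot hangs upright; I move over the plate and down.

Emit:
drive_tool(
  moves=[
    [[0, 0, 0], [-0.001, 0.008, 0], 0.005],
    [[0, 0, 0], [-0.003, 0.019, 0.005], 0.005],
    [[0, 0, 0], [-0.003, 0.021, 0.01], 0.005],
    [[0, 0, 0], [-0.0012, 0.0137, 0.012], 0.005],
    [[0, 0, 0], [-0.0005, 0.005, 0.012], 0.005],
  ],
)

```text
time: 15.5
eef_pos: [0.4844, 0.318, 0.2964]
tcp_rot: [-0.098, 0.995, -0.0, -0.001]
contact_force: [0.1, 0.2, -5.1]
opening: 0.179
finger_force: 68.5
```

Emit:
drive_tool(
  moves=[
    [[0, 0, 0], [0, 0, 0.015], 0.005],
    [[0, 0, 0], [0, 0, 0.015], 0.005],
    [[0, 0, 0], [0, 0, 0.015], 0.005],
    [[0, 0, 0], [0, 0, 0.01], 0.005],
    [[0, 0, 0], [0, 0, 0.005], 0.005],
  ],
)

```text
time: 16.12
eef_pos: [0.4849, 0.3166, 0.2373]
tcp_rot: [-0.097, 0.995, -0.0, -0.0]
contact_force: [0.3, 0.2, -4.3]
opening: 0.18
finger_force: 68.5
```

```bash
python3 st.py .4855 .317 .2153
```

```text
t 16.12 pos [0.4849 0.3166 0.2373] yaw -2.9468 z [-9.e-04 -3.e-04 -1.e+00] F [ 0.3  0.2 -4.3] T [ 0.03 -0.01 -0.  ] q6 -1.36
tip [0.4848 0.3165 0.082 ]
tool shift to goal [-0.0007  0.0003  0.022 ]
```

Emit:
drive_tool(
  moves=[
    [[0, 0, 0], [0, 0, 0.006], 0.005],
    [[0, 0, 0], [0, 0, 0.005], 0.005],
    [[0, 0, 0], [0, 0, 0.003], 0.005],
    [[0, 0, 0], [0, 0, 0.002], 0.005],
    [[0, 0, 0], [0, 0, 0.001], 0.005],
  ],
)

```text
time: 16.75
eef_pos: [0.4851, 0.3169, 0.2211]
tcp_rot: [-0.097, 0.995, 0.0, 0.0]
contact_force: [0.4, -1.0, -4.2]
opening: 0.181
finger_force: 68.5
```

Emit:
drive_tool(
  moves=[
    [[0, 0, 0], [0, 0, 0.001], 0.005],
    [[0, 0, 0], [0, 0, 0.001], 0.005],
    [[0, 0, 0], [0, 0, 0.001], 0.005],
    [[0, 0, 0], [0, 0, 0.001], 0.005],
    [[0, 0, 0], [0, 0, 0], 0.005],
  ],
)

```text
time: 17.38
eef_pos: [0.4855, 0.317, 0.2179]
tcp_rot: [-0.097, 0.995, 0.0, 0.001]
contact_force: [0.4, -0.1, -0.7]
opening: 0.18
finger_force: 68.8
```

```bash
python3 st.py .4855 .317 .2153
```

```text
t 17.38 pos [0.4855 0.317  0.2179] yaw -2.9464 z [ 1.4e-03  6.0e-04 -1.0e+00] F [ 0.4 -0.1 -0.7] T [ 0.05 -0.06 -0.06] q6 -1.36
tip [0.4857 0.3171 0.0626]
tool shift to goal [-0.     -0.      0.0026]
```

Load is off: the pot stands on the plate. I lower 2.4 mm to the free height and turn back.

Emit:
drive_tool(
  moves=[
    [[0, 0, 0], [0, 0, 0.0012], 0.005],
    [[0, 0, 0], [0, 0, 0.0012], 0.005],
    [[0, 0, 0], [0, 0, 0], 0.005],
    [[0, 0, 0.08], [0, 0, 0], 0.005],
    [[0, 0, 0.08], [0, 0, 0], 0.005],
  ],
)

```text
time: 18.0
eef_pos: [0.4851, 0.3169, 0.2148]
tcp_rot: [-0.016, 1.0, 0.0, 0.0]
contact_force: [-0.5, 0.2, -2.0]
opening: 0.178
finger_force: 68.8
```

```bash
python3 st.py .4855 .317 .2153
```

```text
t 18.0 pos [0.4851 0.3169 0.2148] yaw -3.109 z [ 0.  0. -1.] F [-0.5  0.2 -2. ] T [ 0.   -0.    0.02] q6 -1.2
tip [0.4851 0.3169 0.0595]
tool shift to goal [-0.0004  0.0001 -0.0005]
```

Emit:
drive_tool(
  moves=[
    [[0, 0, 0.08], [0, 0, -0.0003], 0.005],
    [[0, 0, 0.08], [0, 0, 0], 0.005],
    [[0, 0, 0.08], [0, 0, 0], 0.005],
    [[0, 0, 0.08], [0, 0, 0], 0.005],
    [[0, 0, 0.08], [0, 0, 0], 0.005],
  ],
)

```text
time: 18.62
eef_pos: [0.4851, 0.3169, 0.215]
tcp_rot: [0.183, 0.983, 0.0, 0.0]
contact_force: [-0.3, 0.9, -2.0]
opening: 0.179
finger_force: 68.9
```

Emit:
drive_tool(
  moves=[
    [[0, 0, 0.08], [0, 0, 0], 0.005],
    [[0, 0, 0.08], [0, 0, 0], 0.005],
    [[0, 0, 0.08], [0, 0, 0], 0.005],
    [[0, 0, 0.08], [0, 0, 0], 0.005],
    [[0, 0, 0.08], [0, 0, 0], 0.005],
  ],
)

```text
time: 19.25
eef_pos: [0.4851, 0.3168, 0.215]
tcp_rot: [0.374, 0.927, -0.0, 0.0]
contact_force: [0.5, -0.8, -1.9]
opening: 0.18
finger_force: 68.9
```

Emit:
drive_tool(
  moves=[
    [[0, 0, 0.08], [0, 0, 0], 0.005],
    [[0, 0, 0.08], [0, 0, 0], 0.005],
    [[0, 0, 0.08], [0, 0, 0], 0.005],
    [[0, 0, 0.08], [0, 0, 0], 0.005],
    [[0, 0, 0.08], [0, 0, 0], 0.005],
  ],
)

```text
time: 19.88
eef_pos: [0.4851, 0.3168, 0.2151]
tcp_rot: [0.551, 0.834, 0.0, 0.0]
contact_force: [-0.5, -0.2, -1.5]
opening: 0.179
finger_force: 68.9
```

Emit:
drive_tool(
  moves=[
    [[0, 0, 0.08], [0, 0, 0], 0.005],
    [[0, 0, 0.08], [0, 0, 0], 0.005],
    [[0, 0, 0.06], [0, 0, 0], 0.005],
    [[0, 0, 0], [0, 0, 0], 0.005],
  ],
)

```text
time: 20.38
eef_pos: [0.4851, 0.3169, 0.215]
tcp_rot: [0.638, 0.77, -0.0, 0.0]
contact_force: [-0.2, -0.7, -1.0]
opening: 0.18
finger_force: 68.9
```

```bash
python3 st.py .4855 .317 .2153
```

```text
t 20.38 pos [0.4851 0.3169 0.215 ] yaw 1.7575 z [ 0. -0. -1.] F [-0.2 -0.7 -1. ] T [-0.02  0.    0.  ] q6 0.22
tip [0.4851 0.3168 0.0597]
tool shift to goal [ 0.0001  0.0004 -0.0003]
```

Emit:
drive_tool(
  moves=[
    [[0, 0, 0], [0, 0, -0.003], 0.005],
    [[0, 0, 0], [0, 0, -0.003], 0.005],
    [[0, 0, 0], [0, 0, -0.003], 0.005],
    [[0, 0, 0], [0, 0, -0.003], 0.005],
    [[0, 0, 0], [0, 0, 0], 0.005],
  ],
)

```text
time: 21.0
eef_pos: [0.4853, 0.317, 0.2275]
tcp_rot: [0.638, 0.77, 0.0, 0.0]
contact_force: [-1.1, -0.3, -2.2]
opening: 0.179
finger_force: 68.9
```

Emit:
drive_tool(
  moves=[
    [[0, 0, 0], [0, 0, -0.008], 0.005],
    [[0, 0, 0], [0, 0, -0.015], 0.005],
    [[0, 0, 0], [0, 0, -0.03], 0.005],
    [[0, 0, 0], [0, 0, -0.03], 0.005],
    [[0, 0, 0], [0, 0, -0.02], 0.005],
  ],
)

```text
time: 21.62
eef_pos: [0.4856, 0.3171, 0.3332]
tcp_rot: [0.638, 0.77, 0.002, 0.001]
contact_force: [0.5, -0.5, -0.8]
opening: 0.178
finger_force: 68.9
```

Emit:
drive_tool(
  moves=[
    [[0, 0, 0], [-0.03, 0, 0], 0.005],
    [[0, 0, 0], [-0.05, 0, 0], 0.005],
    [[0, 0, 0], [0, 0, 0], 0.005],
  ],
)

```text
time: 22.0
eef_pos: [0.5004, 0.236, 0.3305]
tcp_rot: [0.64, 0.768, -0.0, 0.0]
contact_force: [-0.6, 0.5, -1.6]
opening: 0.182
finger_force: 68.9
```

```bash
python3 st.py .4414 -.3337 .33
python3 - <<'E'
from h import *
import pickle
s=cam('scene');w=cam('wrist');t=cam('top')
f=lambda c,x,y,w,h:cv2.resize(c['image'][y:y+h,x:x+w],(400,300),interpolation=cv2.INTER_CUBIC)
a=np.vstack([np.hstack([f(s,180,180,160,120),w['image'][0:300,120:520]]),np.hstack([f(t,185,215,120,90),f(t,300,230,80,60)])])
save('p.png',a)
E
```

```text
t 22.0 pos [0.5004 0.236  0.3305] yaw 1.7529 z [ 4.e-04 -5.e-04 -1.e+00] F [-0.6  0.5 -1.6] T [0.03 0.05 0.05] q6 0.08
tip [0.5005 0.2359 0.1752]
tool shift to goal [-0.5495 -0.1612  0.0008]
```

View pics/p.png

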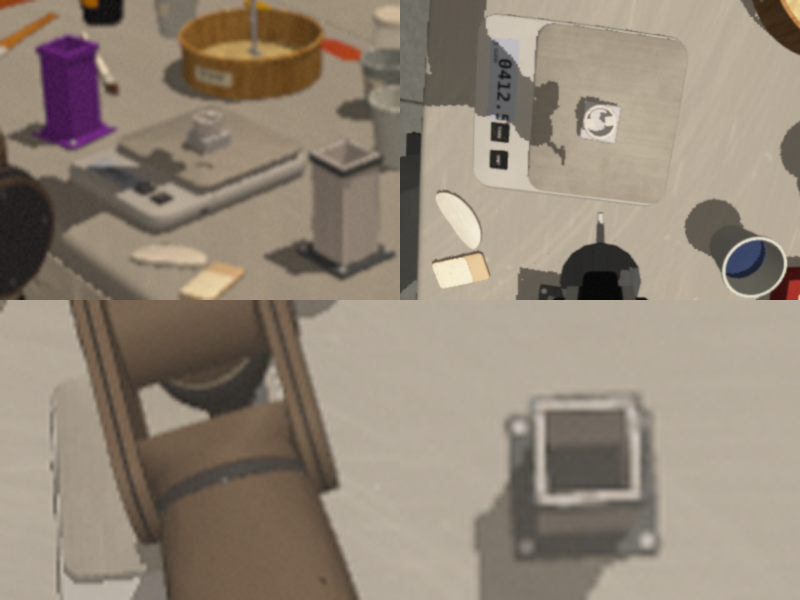

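The pot stands upright near the plate's centre (pot (600,120), plate centre (604,113)) and the picker is free. The well is empty and in place. I go back to the stand.

Emit:
drive_tool(
  moves=[
    [[0, 0, 0], [-0.03, -0.009, 0], 0.005],
    [[0, 0, 0], [-0.048, -0.014, 0], 0.005],
    [[0, 0, 0], [-0.048, -0.014, 0], 0.005],
    [[0, 0, 0], [-0.048, -0.014, 0], 0.005],
    [[0, 0, 0], [-0.048, -0.014, 0], 0.005],
  ],
)

```text
time: 22.78
eef_pos: [0.4769, 0.0078, 0.3303]
tcp_rot: [0.638, 0.77, 0.0, 0.0]
contact_force: [0.9, -0.4, -1.7]
opening: 0.177
finger_force: 68.9
```

Emit:
drive_tool(
  moves=[
    [[0, 0, 0], [-0.048, -0.014, 0], 0.005],
    [[0, 0, 0], [-0.048, -0.014, 0], 0.005],
    [[0, 0, 0], [-0.048, -0.014, 0], 0.005],
    [[0, 0, 0], [-0.048, -0.014, 0], 0.005],
    [[0, 0, 0], [-0.048, -0.014, 0], 0.005],
  ],
)

```text
time: 23.4
eef_pos: [0.4531, -0.2414, 0.3303]
tcp_rot: [0.638, 0.77, 0.0, 0.0]
contact_force: [0.2, 0.0, -1.5]
opening: 0.175
finger_force: 68.9
```

Emit:
drive_tool(
  moves=[
    [[0, 0, 0], [-0.045, -0.014, 0], 0.005],
    [[0, 0, 0], [-0.0295, -0.008, 0], 0.005],
    [[0, 0, 0.1], [0, 0, 0], 0.005],
    [[0, 0, 0], [0, 0, 0], 0.005],
  ],
)

```text
time: 23.9
eef_pos: [0.4454, -0.3176, 0.3298]
tcp_rot: [0.675, 0.738, 0.0, -0.0]
contact_force: [-0.3, 0.5, -1.0]
opening: 0.181
finger_force: 68.9
```

```bash
python3 st.py .4414 -.3337 .1633
```

```text
t 23.9 pos [ 0.4454 -0.3176  0.3298] yaw 1.6587 z [-2.e-04  7.e-04 -1.e+00] F [-0.3  0.5 -1. ] T [0.01 0.06 0.01] q6 -0.89
tip [ 0.4454 -0.3175  0.1745]
tool shift to goal [-0.0158 -0.0054  0.1665]
```

Emit:
drive_tool(
  moves=[
    [[0, 0, 0], [-0.0158, -0.0054, 0.01], 0.005],
    [[0, 0, 0], [0, 0, 0.02], 0.005],
    [[0, 0, 0], [0, 0, 0], 0.005],
    [[0, 0, 0], [0, 0, 0], 0.005],
  ],
)

```text
time: 24.4
eef_pos: [0.4407, -0.3339, 0.2996]
tcp_rot: [0.676, 0.737, 0.0, -0.0]
contact_force: [0.6, -0.9, -0.6]
opening: 0.178
finger_force: 68.9
```

```bash
python3 st.py .4414 -.3337 .1633
```

```text
t 24.4 pos [ 0.4407 -0.3339  0.2996] yaw 1.6572 z [-5.e-04  7.e-04 -1.e+00] F [ 0.6 -0.9 -0.6] T [ 0.04 -0.01 -0.01] q6 -0.92
tip [ 0.4406 -0.3338  0.1443]
tool shift to goal [1.000e-04 8.000e-04 1.363e-01]
```

Well within the bar's 6 mm clearance in the tube; I lower it.

Emit:
drive_tool(
  moves=[
    [[0, 0, 0], [0, 0.0008, 0.02], 0.005],
    [[0, 0, 0], [0, 0, 0.03], 0.005],
    [[0, 0, 0], [0, 0, 0.03], 0.005],
    [[0, 0, 0], [0, 0, 0.03], 0.005],
    [[0, 0, 0], [0, 0, 0.014], 0.005],
  ],
)

```text
time: 25.02
eef_pos: [0.4406, -0.333, 0.1731]
tcp_rot: [0.676, 0.737, 0.0, -0.002]
contact_force: [-0.3, 0.1, -1.1]
opening: 0.178
finger_force: 68.9
```

Emit:
drive_tool(
  moves=[
    [[0, 0, 0], [0, 0, 0.006], 0.005],
    [[0, 0, 0], [0, 0, 0.003], 0.005],
    [[0, 0, 0], [0, 0, 0], 0.005],
  ],
)

```text
time: 25.4
eef_pos: [0.442, -0.3346, 0.1679]
tcp_rot: [0.676, 0.737, -0.0, 0.001]
contact_force: [-1.0, -0.1, -1.9]
opening: 0.179
finger_force: 68.9
```

```bash
python3 st.py .4414 -.3337 .1633
```

```text
t 25.4 pos [ 0.442  -0.3346  0.1679] yaw 1.6568 z [ 0.0012 -0.0012 -1.    ] F [-1.  -0.1 -1.9] T [-0.01  0.02 -0.  ] q6 -0.92
tip [ 0.4421 -0.3348  0.0126]
tool shift to goal [ 0.001  -0.0005  0.0046]
```

Emit:
drive_tool(
  moves=[
    [[0, 0, 0], [0.0005, -0.0003, 0.002], 0.005],
    [[0, 0, 0], [0, 0, 0.001], 0.005],
    [[0, 0, 0], [0, 0, 0.001], 0.005],
    [[0, 0, 0], [0, 0, 0.0005], 0.005],
    [[0, 0, 0], [0, 0, 0], 0.005],
  ],
)

```text
time: 26.02
eef_pos: [0.4414, -0.3338, 0.1634]
tcp_rot: [0.676, 0.737, -0.0, 0.0]
contact_force: [-2.3, 1.9, 4.4]
opening: 0.179
finger_force: 69.5
```

```bash
python3 st.py .4414 -.3337 .1633
```

```text
t 26.02 pos [ 0.4414 -0.3338  0.1634] yaw 1.6569 z [ 2.e-04 -3.e-04 -1.e+00] F [-2.3  1.9  4.4] T [ 0.3   0.27 -0.05] q6 -0.92
tip [ 0.4414 -0.3339  0.0081]
tool shift to goal [0.0001 0.0001 0.0001]
```

Seated on the rim (upward force 4.4 N at the expected height). I release and withdraw.

Emit:
drive_tool(
  moves=[
    [[0, 0, 0], [0, 0, 0], 0.03],
    [[0, 0, 0], [0, 0, 0], 0.0854],
    [[0, 0, 0], [0, 0, 0], 0.0854],
    [[0, 0, 0], [0, 0, 0], 0.0854],
    [[0, 0, 0], [0, 0, 0], 0.0854],
  ],
)

```text
time: 26.65
eef_pos: [0.4412, -0.3337, 0.1625]
tcp_rot: [0.676, 0.737, 0.0, -0.0]
contact_force: [-0.9, 0.8, -0.0]
opening: 1.0
finger_force: 0.0
```

Emit:
drive_tool(
  moves=[
    [[0, 0, 0], [0, 0, -0.02], 0.0854],
    [[0, 0, 0], [0, 0, -0.05], 0.0854],
    [[0, 0, 0], [0, 0, -0.05], 0.0854],
    [[0, 0, 0], [0, 0, -0.02], 0.0854],
    [[0, 0, 0], [0, 0, 0], 0.0854],
  ],
)

```text
time: 27.28
eef_pos: [0.4416, -0.3341, 0.3037]
tcp_rot: [0.676, 0.737, -0.0, 0.001]
contact_force: [0.1, 0.9, -0.3]
opening: 0.999
finger_force: 0.0
```

```bash
python3 st.py
python3 - <<'E'
from h import *
w=cam('wrist');t=cam('top');a=t['image']
p=[.4414,-.3337];print(proj(w,[[*p,.118],[*p,.192]]))
f=lambda i,x,y,w,h:cv2.resize(i[y:y+h,x:x+w],(400,300),interpolation=cv2.INTER_CUBIC)
save('e.png',np.hstack([f(w['image'],240,140,160,120),f(a,185,215,160,120)]))
E
```

```text
t 27.27 pos [ 0.4416 -0.3341  0.3037] yaw 1.6568 z [ 0.0019 -0.0021 -1.    ] F [ 0.1  0.9 -0.3] T [0.03 0.02 0.02] q6 -0.92
tip [ 0.4419 -0.3344  0.1484]
[[320.15825696 213.6088899 ]
 [320.39026317 239.18246208]]
```

View pics/e.png

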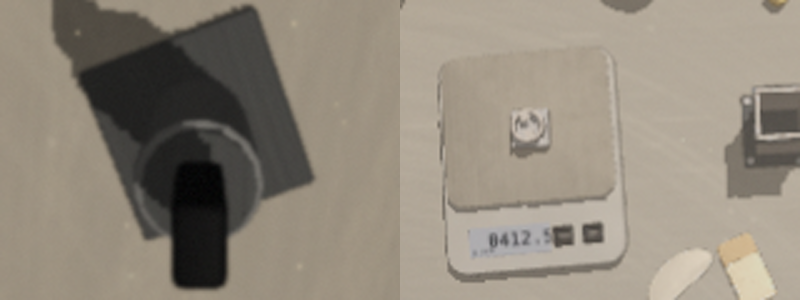

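The picker hangs upright in its stand (ring at (198,180), handle centred on it), and the pot stands at (530,130) in the middle of the plate. I hand the job in.

```bash
python3 -c "from plant import ctrl;print(ctrl.sign_off())"
```

```text
the job is handed in; nothing more can be done
None
```

The job is handed in: the pot stands upright near the middle of the scale's plate, the picker is back in its stand, and I did not touch the cup, the weight or the purple look-alike; it took about 27 s.

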